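# Mount and clamp the tin bird on its ebony plinth

## Robot

A 6-joint arm with a two-finger parallel gripper is mounted at the origin on the work surface. World frame = base frame: x ahead of the robot, y to its left, z up, the work surface at z = 0. Lengths are in mm, angles in rad, forces in N, time in s.
With the tool pointing down it reaches from about 300 to 775 mm from the base axis. Payload 14.6 kg.
Tool frame: the origin (TCP) lies between the finger pads; the fingertips stand ahead of it and the grasp point (between the pads) lies 11 mm behind it (manip.finger_overhang is the z of the fingertips in the tool frame, in mm); z points along the fingers, y is the line along which they close (so a half turn about z gives the same grasp; the last joint's range is limited). The gripper opens to 94 mm and grips with 3 to 60 N. Pads are 16 mm wide; open, the fingers measure 119 mm over their backs; the gripper's body (75 mm by 177 mm) begins 78 mm behind the grasp point.
Start: joints at [1.086, 0.3, 1.521, -0, 1.321, -0.067], TCP at [223.159, 502.682, 213.446] pointing down, gripper open.
Joint ranges: [-3.03, 3.03], [-0.79, 2.21], [0.23, 2.52], [-1.04, 4.18], [0, 3.07], [-2.55, 2.55]. Speed limits (rad/s): [2.22, 2.22, 2.57, 3.14, 3.14, 3.14].

## Interface

Orientations are given as [roll, pitch, yaw] about the fixed x, y, z axes, in that order (R = Rz(yaw) Ry(pitch) Rx(roll)).
In Python, from cell import manip gives the robot as it stands.
- The arm moves only by the tool jog_arm, never from a script. Its argument "series" is a list of rows, each a list of 7 numbers: the shift along the world's x, y, z as a fraction of full scale, then the turn, a rotation vector about the world's x, y, z as a fraction of full scale, then the closure, from 0 (fully open) to 1 (shut). In form: [[dx, dy, dz, wx, wy, wz, fingers], ...]. A call has 1 to 8 rows; each row is the pose to reach, as a shift and turn from the pose commanded when the call began; what a row does not reach only later rows make up. Full scale, the value 1, is 120 mm for a shift and 90 degrees for a turn. A row lasts 1/12 s, in which the tool goes at most 41.7 mm and 7.16 degrees, less where a joint would pass 70% of its speed; a pose out of reach is approached as far as the arm can. A call with a number of a shift or a turn outside -1 to 1 is refused whole. A call with a gripper value outside its range is refused whole. The fingers move at their own pace and stop on an object; "grip_force" is the grip in N (left out, the last holds). Time passes only in rows, so rows that repeat a pose let the fingers close. It gives the time, the measured TCP pose, the force, the opening and the grip force at its end, in the units of the state.
- manip.read_state(): the state, without advancing time (a new reading comes with each control period).
- manip.camera(name): name is "scene" or "top" or "wrist"; returns a dict with "frame" (480x640x3 uint8, red, green, blue), "vfov" (degrees; the focal length in pixels is half the picture's height over the tangent of half this angle, whatever the lens; pixels are square), "cx", "cy" (the principal point, pixels), "k1" (the pictures are not rectified: a ray, as slopes to the right and down, at radius r is drawn at 1 + k1 r^2 times it, then the intrinsics apply), "R" (3x3) and "t" (3): a world point X has camera coordinates R X + t; the wrist camera has in their place "hand_eye" (4x4, takes a point from camera to tool coordinates, whose origin is the TCP and whose axes are the flange's). Camera axes: x right, y down, z forward; pixel columns grow to the right and rows downward; lengths in mm; the calibration is good to about 2 mm. A picture is of the moment at which its call begins: read the wrist's pose just before it. There is no depth.
- manip.sign_off(): hands the job in; it is judged then, once.
The state is a dict: "clock": time; "joints": joint angles; "qd": joint speeds; "effort": joint torques, N m; "eef_pos": TCP position; "eef_rot": TCP orientation; "wrist_force": force on the tool from outside, world axes, zero at the start; "moment": the same for the moment, N m; "finger_gap": finger opening in mm; "finger_force": force on a finger pad.
Only numpy, scipy, OpenCV 4.12 (cv2) and the standard library are available. Lean on these libraries where they do the work, as an engineer would, in place of code of your own. Each camera call takes 0.05 s, during which the arm holds its last target. There are 200 camera calls.

## Task

Lift the red tin bird out of its pine block, set its square stem fully home, upright, in the slot of the black plinth with the beak facing the plinth's front (the long side with the brass plate and brass line), and let go of it. Then reach into the plinth's round well and turn the brass knob clockwise until you feel the clamp take firm hold of the stem, and stop there: the stem is thin tin tube and is crushed if the knob is forced. Be gentle with the lacquered plinth and leave everything else where it stands.

Things in the scene. Friction and masses are not known exactly. Their poses are not given: they have to be found in the camera images.
- bird: red enamelled tin bird with yellow beak and dark wings, 0.10 to 0.16 kg, standing in the pine block on its square tin stem. Origin: centre of the stem's foot; z up, x to the beak, y to its left. Stem 12 x 12 mm, sides along x and y, z = 0 to 30 mm, lowest 4 mm tapered to 8 mm; round collar 34 mm across, z = 30 to 33 mm; head's top at z = 78 mm; tail back to x = -53 mm
- bird_collar (a point): centre of the underside of the bird's brass collar, 30 mm above the stem's foot: it rests on the block's top at the start and flush on the plinth's top when the bird is fully home
- bird_grip (a point): middle of the bird's body, 56 mm above the stem's foot on the stem's axis. Grip the body here across its flat upright sides, 29 mm apart (bird's y = -14.5 and 14.5 mm), which reach from x = -23 to 23 mm and from 43 to 65 mm above the stem's foot; a grip of 10 to 20 N is plenty
- beak (a point): tip of the beak, 44 mm ahead (bird's x) of the stem's axis
- stand: pine painting block 85 x 85 x 45 mm, screwed to the bench; origin centre of its underside. In the middle of its top a hole 16.5 mm square and 34 mm deep, in which the bird's stem stands loosely, its beak roughly along the block's x
- plinth: black ebony plinth, 240 (x) x 130 (y) x 60 mm high, screwed down; origin centre of its underside. Front: its -y side, with a brass plate and a brass line along the top edge. In the top, both 32 mm deep: a brass-rimmed round well 92 mm across at x = -62, y = 0 with the knob in it, and a slot for the stem, 14.5 mm wide in y, between a brass clamp shoe (-x end) and a brass fixed jaw (+x end)
- slot (a point): point on the plinth's top at its x = 57.5, y = 0 mm, axes as the plinth's: middle of the stretch of the slot, 16 mm long, that is always open at the start; set the stem's axis here. The fixed jaw's face is set by hand anywhere from x = 65.5 to 71.5 mm of the plinth and is not measured
- shoe: brass clamp shoe, 11.5 mm wide, 22 mm high, hidden in the slot's end until it moves out along the plinth's x, 10 mm per rad of the knob; origin: middle of its face to the stem, at the plinth's x = 46 mm when the knob reads 0. Stiff disc springs behind it, 14 N per mm. The stem, thin tube, is held firmly by 5 N or more of it and crushed above 22 N; 10 to 14 N is good
- knob (a joint): turn of the knob in rad, 0 to 0.35 at the start, growing clockwise seen from above. It takes 0.24 N m to turn free (less is felt at rest between small steps), plus 0.01 N m per newton of the shoe on the stem; friction holds it where it is left. The shoe first slides the bird lightly to the fixed jaw; then, at 0.75 to 1.35 depending on the jaw, the force climbs, about 13 N in 0.1 rad
- knob_top (a point): centre of the top of the round knurled brass knob with a white pointer line: 36 mm across, 25 mm tall, upright axis. Its top lies 4 mm below the plinth's top, its underside 3 mm above the well's floor. 28 mm are free between the knob and the well's wall all round, so the fingers go in partly closed (opening about 50 mm)
- canister: brass screw-top canister 72 mm across, 100 mm tall; origin centre of its underside
- screwdriver: horn-handled screwdriver 190 mm long, lying on the bench; origin under its middle
- gear_large: nickel gear wheel 74 mm across lying on the bench; origin centre of its underside
- gear_small: nickel gear wheel 53 mm across lying on the bench; origin centre of its underside
- oil_bottle: amber glass oil bottle 44 mm across, 85 mm tall; origin centre of its underside
- parts_tray: wooden parts tray 140 x 100 x 25 mm; origin centre of its underside
There are look-alikes about, which are no part of the job. Leave any blue, pink or white look-alike of the bird alone.

How it is judged:
By the outcome, as a careful person would: the job done as asked, in the order asked, and still so for the second after the job is handed in, with the robot touching nothing.
It also fails if it takes over 72 s, if anything falls off the work surface, if the arm or the gripper's body presses on something with over 40 N, if the wrist force passes 120 N, or if a joint passes its speed limit or range.

## Working session

There is one attempt and no reset: what is moved stays moved. The work goes in short steps, Python scripts to look and compute and a tool call to move; the robot and the scene stay as the last step left them, time stands still between calls to the robot, and variables do not carry over. Pictures are saved under pics/ and viewed, at most 10 in all, crops included, and the job is handed in when it is done.

Besides the shell and the picture viewer there is one more tool, called after "Call:" by a JSON object that holds its "op" and its "data", one argument or row to a line. jog_arm: Moves the arm, as the interface text tells. Its arguments: {"type":"object","properties":{"series":{"type":"array"},"grip_force":{"type":"number"}},"required":["series"]}

```bash
mkdir -p pics; ls; cat > h.py <<'E'
import numpy as np, cv2
from cell import manip
from scipy.spatial.transform import Rotation as Ro
def grab(n):
    s=manip.read_state(); c=manip.camera(n); c['s']=s
    return c
def save(c,f,crop=None,k=1):
    im=c['frame'][:,:,::-1]
    if crop: x0,y0,x1,y1=crop; im=im[y0:y1,x0:x1]
    cv2.imwrite('pics/'+f,cv2.resize(im,None,fx=k,fy=k,interpolation=cv2.INTER_CUBIC))
def K(c):
    f=240/np.tan(np.radians(c['vfov'])/2)
    return np.array([[f,0,c['cx']],[0,f,c['cy']],[0,0,1.]])
def ext(c):
    if 'R' in c and c.get('R') is not None: return np.array(c['R']),np.array(c['t'])
    T=np.eye(4); T[:3,:3]=Ro.from_euler('xyz',c['s']['eef_rot']).as_matrix(); T[:3,3]=c['s']['eef_pos']
    M=np.linalg.inv(T@np.array(c['hand_eye'])); return M[:3,:3],M[:3,3]
def ray(c,px):
    R,t=ext(c)
    u=cv2.undistortPoints(np.array(px,float).reshape(-1,1,2),K(c),np.array([c['k1'],0,0,0.]))[:,0]
    d=np.c_[u,np.ones(len(u))]@R
    return -R.T@t,d
def onz(c,px,z):
    o,d=ray(c,px); return o+d*((z-o[2])/d[:,2])[:,None]
def proj(c,X):
    R,t=ext(c); return cv2.projectPoints(np.array(X,float).reshape(-1,1,3),cv2.Rodrigues(R)[0],t,K(c),np.array([c['k1'],0,0,0.]))[0][:,0]
E
python3 - <<'E'
from h import *
for n in ('scene','top'):
    c=grab(n); save(c,n+'0.png'); print(n,c['vfov'],c['k1'],-np.array(c['R']).T@c['t'])
print(manip.read_state(), manip.finger_overhang)
E
```

```text
pics
scene 43.77628207984536 -0.1975119309016426 [1417.70887894   -8.15464328 1000.34391027]
top 56.45206021404839 -0.07001321193821437 [ 512.45531018   20.77326625 1076.65020346]
{'clock': 0.1, 'joints': array([ 1.08639935e+00,  3.00393322e-01,  1.52153616e+00,  2.49565787e-05,
        1.32071732e+00, -6.66070294e-02]), 'qd': array([-1.07196169e-03, -1.47256941e-03, -1.73237068e-03, -6.90860027e-04,
        4.18012575e-04,  5.94583107e-05]), 'effort': array([ 1.97984897e-03, -5.32648802e+01, -3.53281760e+01,  7.09758047e-02,
        2.35779444e-02, -5.18632373e-05]), 'eef_pos': array([223.04673942, 502.48131106, 212.94799834]), 'eef_rot': array([-3.14054246e+00, -9.42816306e-05,  2.72379646e+00]), 'wrist_force': array([ 0.71027239,  1.48598357, -0.34750199]), 'moment': array([-0.01113592, -0.02867112,  0.00865995]), 'finger_force': 0.0, 'finger_gap': 93.82365653687782} 8.0
```

View pics/top0.png

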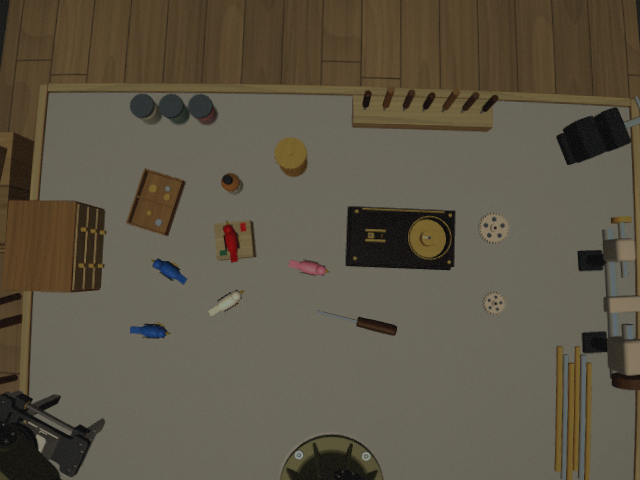

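View pics/scene0.png

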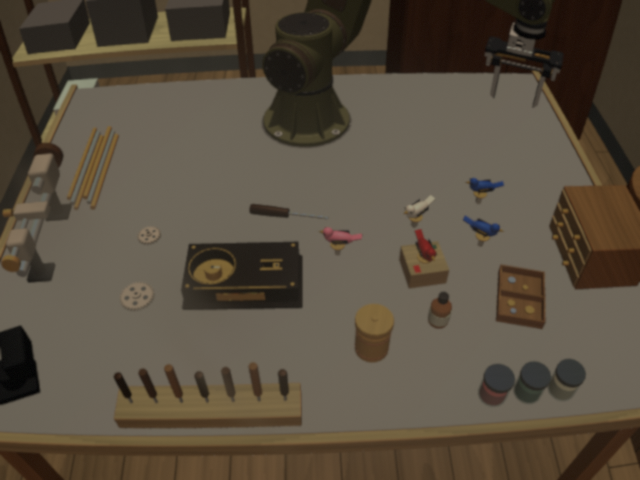

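Top view: the candidate birds are red (232,242) in the pine block, pink (308,268), white (226,302), and blue (169,271) and (150,331). I choose the red one in the pine block. The plinth is at (400,238), its slot at (375,236) and its knob at (430,238). The brass line is on the far side (row 210), and the scene view shows the plate there too, at (242,296). Next is a close crop to check the choice and the beak direction.

```bash
python3 - <<'E'
from h import *
c=grab('top'); im=c['frame'][:,:,::-1]
g=lambda a:np.clip(a.astype(float)*1.6,0,255).astype(np.uint8)
a=cv2.resize(im[205:275,200:270],(400,400),interpolation=cv2.INTER_CUBIC)
d=grab('scene')['frame'][:,:,::-1]
b=cv2.resize(d[220:300,385:465],(400,400),interpolation=cv2.INTER_CUBIC)
cv2.imwrite('pics/crop1.png',g(np.hstack([a,b])))
# red mask
def red(f): 
    r,gg,b=[f[:,:,i].astype(int) for i in range(3)]
    return ((r>90)&(gg<50)&(b<60)).astype(np.uint8)
m=red(c['frame']); m[:, :200]=0; m[:205]=0;m[275:]=0;m[:,270:]=0
ys,xs=np.nonzero(m); print(len(xs),xs.mean(),ys.mean()); print(onz(c,[[xs.mean(),ys.mean()]],71))
# plinth corners
gr=c['frame'].max(2); sub=np.zeros_like(gr); sub[195:280,335:470]=(gr[195:280,335:470]<60)
cn=max(cv2.findContours(cv2.morphologyEx(sub,cv2.MORPH_CLOSE,np.ones((9,9))),0,2)[0],key=cv2.contourArea)
bx=cv2.boxPoints(cv2.minAreaRect(cn)); print(bx, onz(c,bx,60))
print(onz(c,[[375,236],[430,238],[232,242],[235,240]],60))
E
```

```text
311 231.9614147909968 241.35369774919613
[[573.58878936 239.25333644  71.        ]]
[[344.97916 265.4991 ]
 [347.46268 205.89426]
 [455.44186 210.3934 ]
 [452.95834 269.99826]] [[ 525.6164536   -17.57000197   60.        ]
 [ 662.17375276  -20.3189166    60.        ]
 [ 658.28261316 -269.78909152   60.        ]
 [ 520.98084718 -264.57964158   60.        ]]
[[ 594.47202182  -84.66922789   60.        ]
 [ 592.97646571 -211.02614688   60.        ]
 [ 572.78125293  241.49589508   60.        ]
 [ 577.52562275  234.78690336   60.        ]]
```

View pics/crop1.png

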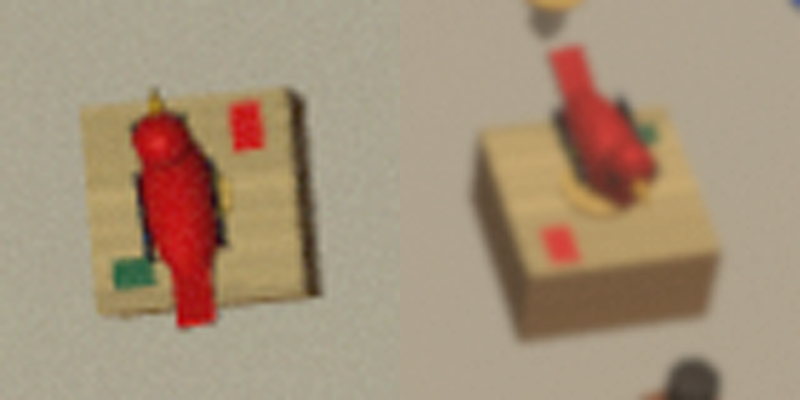

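The crop confirms the red bird. Its beak is at (155,92) in the crop, pointing to world +x and slightly to +y. Now I'll move above it for a wrist view.

Call:
{"op": "jog_arm", "data": {
  "series": [
    [0.3,-0.25,0,0,0,0.08,0],
    [0.6,-0.5,0,0,0,0.16,0],
    [0.9,-0.75,0,0,0,0.24,0],
    [1,-0.9,0,0,0,0.32,0],
    [1,-0.9,0,0,0,0.38,0],
    [1,-0.9,0,0,0,0.38,0]
  ]
}}

```text
clock: 0.7
eef_pos: [344.8, 392.9, 213.4]
eef_rot: [-3.141, 0.0, -2.959]
wrist_force: [0.1, 0.5, -0.2]
finger_gap: 93.8
finger_force: 0.0
```

Call:
{"op": "jog_arm", "data": {
  "series": [
    [0.3,-0.25,0,0,0,0,0],
    [0.6,-0.5,0,0,0,0,0],
    [0.9,-0.75,0,0,0,0,0],
    [1,-0.9,0,0,0,0,0],
    [1,-0.9,0,0,0,0,0]
  ]
}}

```text
clock: 1.12
eef_pos: [465.9, 283.6, 213.1]
eef_rot: [-3.141, -0.0, -2.969]
wrist_force: [-0.5, -0.1, -0.1]
finger_gap: 94.2
finger_force: 0.0
```

Call:
{"op": "jog_arm", "data": {
  "series": [
    [0.25,-0.15,0,0,0,0,0],
    [0.5,-0.3,0,0,0,0,0],
    [0.75,-0.4,0,0,0,0,0],
    [0.9,-0.4,0,0,0,0,0],
    [0.9,-0.4,0,0,0,0,0],
    [0.9,-0.4,0,0,0,0,0]
  ]
}}

```text
clock: 1.62
eef_pos: [570.8, 239.5, 212.6]
eef_rot: [3.142, -0.001, -2.964]
wrist_force: [0.4, 0.1, 1.0]
finger_gap: 94.0
finger_force: 0.0
```

```bash
python3 - <<'E'
from h import *
c=grab('wrist'); print(c['s']['clock'],c['s']['eef_pos'],c['s']['eef_rot'],c['s']['finger_gap'],c['hand_eye'],c['vfov'],c['k1']); save(c,'w1.png')
E
```

```text
1.6167 [570.82802277 239.53717732 212.62551667] [ 3.14158136e+00 -1.28120078e-03 -2.96449030e+00] 93.95357179910188 [[ 1.13974524e-04 -9.58083682e-01 -2.86488474e-01  8.36961912e+01]
 [ 9.99999597e-01 -1.45886540e-04  8.85710996e-04 -1.21583015e-02]
 [-8.90380064e-04 -2.86488459e-01  9.58083279e-01 -1.71186609e+02]
 [ 0.00000000e+00  0.00000000e+00  0.00000000e+00  1.00000000e+00]] 68.85818612374325 -0.060338209757916324
```

View pics/w1.png

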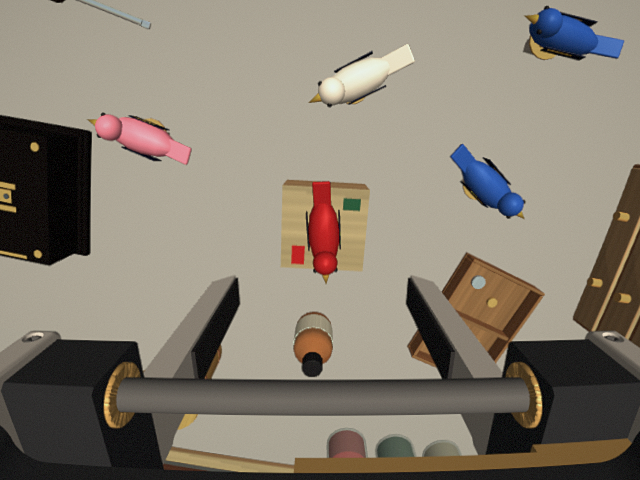

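The wrist view shows the red bird at (323,230) in the block, in line with the fingers. Its beak tip is near (326,283) and its tail near (321,183). The bottle (313,340) is clear of the fingers.

```bash
cat >> h.py <<'E'
def birdpts(c,roi):
    x0,y0,x1,y1=roi; hsv=cv2.cvtColor(c['frame'],cv2.COLOR_RGB2HSV).astype(int); H,S,V=hsv[...,0],hsv[...,1],hsv[...,2]
    z=np.zeros(H.shape,bool); z[y0:y1,x0:x1]=1
    red=((H<6)|(H>174))&(S>170)&(V>60)&z
    n,l,st,ce=cv2.connectedComponentsWithStats(red.astype(np.uint8)); k=1+np.argmax(st[1:,4]); red=l==k
    return red,st[k],(H>14)&(H<32)&(S>140)&(V>60)&z
E
python3 - <<'E'
from h import *
c=grab('wrist')
red,st,yel=birdpts(c,(270,150,375,300)); print(st)
for y in range(st[1],st[1]+st[3],6):
    xs=np.nonzero(red[y])[0]; print(y,xs.min(),xs.max(),xs.mean(),end=' | ')
ys,xs=np.nonzero(yel&(np.arange(480)[:,None]>st[1]+st[3]-8)); print('\nbeak',list(zip(xs,ys))[-6:],ys.max())
b=[xs[ys>=ys.max()-1].mean(),ys.max()+.5]; yt=st[1]; t=[np.nonzero(red[yt+2])[0].mean(),yt-.5]
for zb in (75,80,85): print(zb,onz(c,[b],zb))
for zb in (65,70,75,80): print('tail',zb,onz(c,[t],zb))
ct=grab('top')
print('top beak', [onz(ct,[[227.1,221.1]],z).round(1) for z in (75,85)],'tail',[onz(ct,[[234.5,261.9]],z).round(1) for z in (65,75)])
# block corners from wrist
S=cv2.cvtColor(c['frame'],cv2.COLOR_RGB2HSV).astype(int)
m=((S[...,1]>60)&(S[...,2]>70)).astype(np.uint8); m[:175]=0;m[275:]=0;m[:,:270]=0;m[:,380:]=0
cn=max(cv2.findContours(cv2.morphologyEx(m,cv2.MORPH_CLOSE,np.ones((15,15))),0,2)[0],key=cv2.contourArea)
bx=cv2.boxPoints(cv2.minAreaRect(cn)); print(bx,onz(c,bx,45))
E
```

```text
[ 308  182   31   93 2145]
182 313 328 320.5 | 188 312 329 320.5 | 194 313 329 321.0 | 200 314 329 321.5 | 206 314 330 322.0 | 212 311 334 322.5 | 218 310 335 322.5 | 224 309 337 323.0 | 230 308 337 322.5 | 236 309 338 323.5 | 242 309 338 323.5 | 248 311 336 323.5 | 254 313 335 324.0 | 260 313 335 324.0 | 266 314 335 324.5 | 272 318 331 324.5 | 
beak [(np.int64(324), np.int64(280)), (np.int64(325), np.int64(280)), (np.int64(326), np.int64(280)), (np.int64(325), np.int64(281)), (np.int64(326), np.int64(281)), (np.int64(325), np.int64(282))] 282
75 [[620.90667975 251.85108931  75.        ]]
80 [[618.75937154 251.4150225   80.        ]]
85 [[616.61206332 250.97895568  85.        ]]
tail 65 [[528.23064879 230.55426913  65.        ]]
tail 70 [[527.6021876  230.46543367  70.        ]]
tail 75 [[526.9737264  230.37659821  75.        ]]
tail 80 [[526.34526521 230.28776275  80.        ]]
top beak [array([[618.9, 251.3,  75. ]]), array([[617.8, 249. ,  85. ]])] tail [array([[527.5, 233. ,  65. ]]), array([[527.3, 230.9,  75. ]])]
[[278.63812 272.40915]
 [282.22156 179.23929]
 [369.40033 182.59232]
 [365.8169  275.76218]] [[631.2219539  204.54445289  45.        ]
 [535.10207486 194.19504218  45.        ]
 [523.33960454 277.6257182   45.        ]
 [618.82558596 294.75491528  45.        ]]
```

Call:
{"op": "jog_arm", "data": {
  "series": [
    [0.055,0.02,-0.25,0,0,0.028,0],
    [0.055,0.02,-0.5,0,0,0.028,0],
    [0.055,0.02,-0.7,0,0,0.028,0],
    [0.055,0.02,-0.8,0,0,0.028,0],
    [0.055,0.02,-0.8,0,0,0.028,0]
  ]
}}

```text
clock: 2.18
eef_pos: [576.2, 241.3, 115.2]
eef_rot: [-3.141, -0.004, -2.918]
wrist_force: [-0.0, 0.6, 0.8]
finger_gap: 94.2
finger_force: 0.0
```

```bash
python3 - <<'E'
from h import *
c=grab('wrist'); print(c['s']['clock'],c['s']['eef_pos'],c['s']['eef_rot']); save(c,'w2.png')
E
```

```text
2.1833 [576.20483296 241.27714626 115.23371848] [-3.14116071 -0.00390236 -2.91815838]
```

View pics/w2.png

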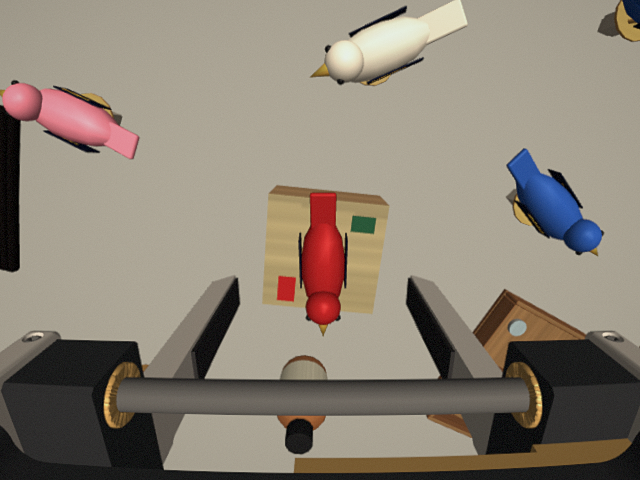

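The bird is centred at (323,260) and in line with the tool, and nothing is under the fingers. Descending and gripping at 15 N.

Call:
{"op": "jog_arm", "data": {
  "series": [
    [0.005,0.005,-0.2,0,0,0,0],
    [0.005,0.005,-0.4,0,0,0,0],
    [0.005,0.005,-0.45,0,0,0,0],
    [0.005,0.005,-0.45,0,0,0,0.5],
    [0.005,0.005,-0.45,0,0,0,0.75],
    [0.005,0.005,-0.45,0,0,0,0.8],
    [0.005,0.005,-0.45,0,0,0,0.8],
    [0.005,0.005,-0.45,0,0,0,0.8]
  ],
  "grip_force": 15
}}

```text
clock: 2.9
eef_pos: [578.8, 241.9, 64.7]
eef_rot: [3.141, 0.002, -2.919]
wrist_force: [0.3, 0.5, -0.2]
finger_gap: 64.1
finger_force: 0.0
```

Call:
{"op": "jog_arm", "data": {
  "series": [
    [0,0,0,0,0,0,0.8],
    [0,0,0,0,0,0,0.8],
    [0,0,0,0,0,0,0.8],
    [0,0,0,0,0,0,0.8]
  ]
}}

```text
clock: 3.23
eef_pos: [578.4, 241.7, 63.5]
eef_rot: [-3.142, -0.0, -2.919]
wrist_force: [-0.2, 0.1, 0.3]
finger_gap: 37.7
finger_force: 0.0
```

Call:
{"op": "jog_arm", "data": {
  "series": [
    [0,0,0,0,0,0,0.9],
    [0,0,0,0,0,0,0.9],
    [0,0,0,0,0,0,0.9],
    [0,0,0,0,0,0,0.9],
    [0,0,0,0,0,0,0.9],
    [0,0,0,0,0,0,0.9]
  ]
}}

```text
clock: 3.73
eef_pos: [578.3, 241.7, 63.4]
eef_rot: [-3.142, -0.0, -2.918]
wrist_force: [-0.5, -0.4, -0.8]
finger_gap: 28.9
finger_force: 15.0
```

Gripped (28.9 mm, 15 N). Lifting.

Call:
{"op": "jog_arm", "data": {
  "series": [
    [0,0,0.1,0,0,0,0.9],
    [0,0,0.3,0,0,0,0.9],
    [0,0,0.55,0,0,0,0.9],
    [0,0,0.8,0,0,0,0.9],
    [0,0,0.95,0,0,0,0.9],
    [0,0,0.95,0,0,0,0.9],
    [0,0,0.95,0,0,0,0.9]
  ]
}}

```text
clock: 4.32
eef_pos: [578.5, 241.7, 178.2]
eef_rot: [3.141, 0.002, -2.918]
wrist_force: [-0.6, -0.0, -2.8]
finger_gap: 29.1
finger_force: 15.0
```

Call:
{"op": "jog_arm", "data": {
  "series": [
    [0,-0.2,0,0,0,-0.05,0.9],
    [0.1,-0.45,0,0,0,-0.1,0.9],
    [0.2,-0.7,0,0,0,-0.155,0.9],
    [0.3,-0.9,0,0,0,-0.155,0.9],
    [0.3,-1,0,0,0,-0.155,0.9],
    [0.3,-1,0,0,0,-0.155,0.9]
  ]
}}

```text
clock: 4.82
eef_pos: [614.0, 119.3, 175.6]
eef_rot: [-3.141, -0.003, 3.119]
wrist_force: [-0.3, -0.6, -1.7]
finger_gap: 29.1
finger_force: 15.0
```

Call:
{"op": "jog_arm", "data": {
  "series": [
    [0.05,-0.25,0,0,0,0,0.9],
    [0.1,-0.5,0,0,0,0,0.9],
    [0.2,-0.75,0,0,0,0,0.9],
    [0.3,-0.9,0,0,0,0,0.9],
    [0.3,-1,0,0,0,0,0.9],
    [0.3,-1,0,0,0,0,0.9]
  ]
}}

```text
clock: 5.32
eef_pos: [649.8, 0.7, 176.2]
eef_rot: [-3.142, -0.002, 3.12]
wrist_force: [-0.3, 0.1, -2.1]
finger_gap: 28.7
finger_force: 15.0
```

Call:
{"op": "jog_arm", "data": {
  "series": [
    [0.05,-0.25,0,0,0,0,0.9],
    [0.05,-0.5,0,0,0,0,0.9],
    [0.05,-0.65,0,0,0,0,0.9],
    [0.05,-0.72,0,0,0,0,0.9],
    [0.05,-0.72,0,0,0,0,0.9],
    [0.05,-0.72,0,0,0,0,0.9],
    [0.05,-0.72,0,0,0,0,0.9]
  ]
}}

```text
clock: 5.9
eef_pos: [656.3, -82.8, 177.4]
eef_rot: [3.141, -0.0, 3.123]
wrist_force: [-1.0, -0.9, -1.3]
finger_gap: 28.7
finger_force: 15.0
```

```bash
python3 - <<'E'
from h import *
c=grab('wrist'); print(c['s']['clock'],c['s']['eef_pos'],c['s']['eef_rot'],c['s']['finger_gap']); save(c,'w3.png'); np.save('w3.npy',c,allow_pickle=True)
E
```

```text
5.9 [656.30865784 -82.82649584 177.43304096] [ 3.14128003e+00 -1.22538623e-04  3.12276317e+00] 28.681728004568907
```

View pics/w3.png

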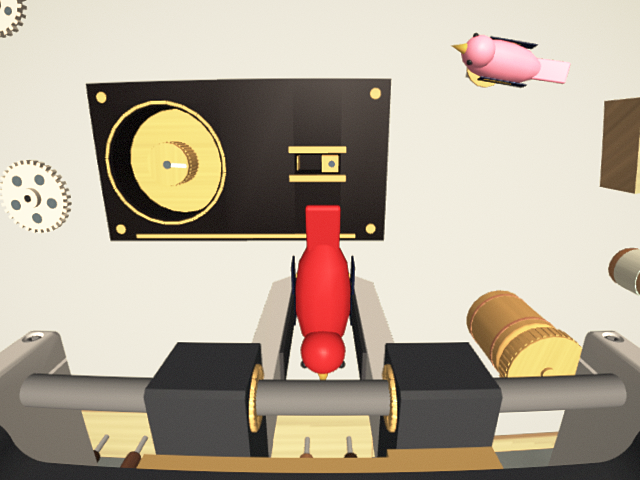

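The view shows the plinth with corners near (86,84), (391,79), (384,240) and (110,240). The slot rails are at rows 150 and 178, columns 289–346, the knob is at (170,165), and the brass line is at row 236 on the +x side. The bird is held with its tail at (322,207).

```bash
python3 - <<'E'
from h import *
c=np.load('w3.npy',allow_pickle=True).item(); f=c['frame']; hsv=cv2.cvtColor(f,cv2.COLOR_RGB2HSV).astype(int)
# dots
br=((hsv[...,0]>14)&(hsv[...,0]<32)&(hsv[...,1]>80)&(hsv[...,2]>110)).astype(np.uint8)
n,l,st,ce=cv2.connectedComponentsWithStats(br)
for i in range(1,n):
    if st[i,4]>30 and st[i,1]<260 and st[i,1]>60 and 80<st[i,0]<400: print(st[i],ce[i].round(1),onz(c,[ce[i]],60).round(1))
P=[]
g=f.max(2)
d=(g<75).astype(np.uint8); d[260:]=0; d[:60]=0; d[:,400:]=0;d[:,:70]=0
d=cv2.morphologyEx(d|((br>0)&(np.arange(480)[:,None]<245)&(np.arange(640)<400)).astype(np.uint8),cv2.MORPH_CLOSE,np.ones((5,5)))
cn=max(cv2.findContours(d,0,2)[0],key=cv2.contourArea); h=cv2.convexHull(cn)
q=cv2.approxPolyDP(h,8,True)[:,0]; print(q.tolist()); print(onz(c,q,60).round(1))
s=f[150:182:2,285:352:4].max(2); print(s)
np.save('bm.npy',br)
E
```

```text
[370  87  11  13 115] [375.  93.] [[541.7 -39.8  60. ]]
[96 92 11 11 95] [100.7  96.9] [[ 537.8 -256.1   60. ]]
[ 105  100  121  125 8537] [174.1 160.8] [[ 589.7 -202.5   60. ]]
[288 146  59   7 412] [316.9 149. ] [[583.4 -85.6  60. ]]
[321 155  18  17 261] [329.6 162.9] [[594.5 -75.6  60. ]]
[289 175  57   7 399] [317. 178.] [[606.5 -86.1  60. ]]
[366 223  10  11  84] [370.3 228.3] [[650.  -41.6  60. ]]
[116 224  10  10  80] [120.5 228.6] [[ 645.9 -258.1   60. ]]
[136 234 170   4 680] [220.5 235.5] [[ 653.9 -170.4   60. ]]
[340 234  16   4  62] [347.3 235.5] [[656.  -61.3  60. ]]
[[388, 98], [382, 239], [111, 239], [86, 84], [268, 79], [376, 87]]
[[ 545.5  -29.6   60. ]
 [ 659.7  -31.3   60. ]
 [ 655.2 -268.6   60. ]
 [ 527.5 -266.8   60. ]
 [ 530.  -122.    60. ]
 [ 537.3  -39.1   60. ]]
[[ 61 255 251 251 251 251 251 251 251 251 251 253 252 253 253 255  64]
 [ 60 255 255 255 255 255 255 255 255 255 255 237 237 238 241 240  69]
 [ 58  51  43   6   9  11   8  11   9   7  61  65  63  68  54  56  65]
 [ 61  62  57 214  51  47  51  56  49 129 252 253 251 255  67  68  65]
 [ 61  60  58 255  47  47  46  51  47 133 250 251 250 255  67  66  62]
 [ 60  59  60 255  48  46  50  48  46 133 248 255 255 255  64  62  63]
 [ 57  61  63 255  47  48  47  50  48 103 249 133 128 255  63  64  63]
 [ 60  60  60 217  47  47  52  49  50  99 249 132 136 255  66  61  64]
 [ 57  56  58 218  42  47  48  51  49 101 249 209 146 255  64  64  62]
 [ 56  56  58 221  43  42  47  45  49  98 249 253 253 255  63  62  56]
 [ 58  59  55  91  21  18  21  21  19  94 255 255 255 255  62  59  63]
 [ 56  53  55  17  23  23  22  16  15  20  79  79  78  81  61  50  60]
 [ 55  86  93  79  84  86  82  86  95  92  93  90  90  93 104  81  59]
 [ 57 229 255 255 255 255 255 255 255 255 255 255 255 255 255 246  56]
 [ 56 182 250 251 251 250 250 251 251 251 251 251 251 251 251 245  54]
 [ 51 177 255 255 255 255 255 255 255 255 255 255 255 255 255 236  57]]
```

```bash
python3 - <<'E'
from h import *
c3=np.load('w3.npy',allow_pickle=True).item()
def mk(fn,p,r):
    c=dict(c3); c['frame']=cv2.imread('pics/'+fn)[:,:,::-1].copy(); c['s']=dict(eef_pos=np.array(p),eef_rot=np.array(r)); return c
c1=mk('w1.png',[570.828,239.537,212.626],[3.14158136,-1.2812e-3,-2.9644903])
c2=mk('w2.png',[576.205,241.277,115.234],[-3.14116,-0.0039,-2.918158])
rois=[(270,150,375,300),(270,170,375,345),(270,190,375,400)]
B=[];T=[]
for c,r in zip((c1,c2,c3),rois):
    red,st,yel=birdpts(c,r); ys,xs=np.nonzero(yel&(np.arange(480)[:,None]>st[1]+st[3]-8)&(abs(np.arange(640)-(st[0]+st[2]/2))<9))
    b=[xs[ys>=ys.max()-1].mean(),ys.max()+.5] if len(ys) else [322,380]
    t=[np.nonzero(red[st[1]+3])[0].mean(),st[1]-.5]; B.append(b);T.append(t); print(b,t)
    print(' tail width',np.ptp(np.nonzero(red[st[1]+3])[0])+1)
def tri(cs,ps):
    A=np.zeros((3,3));v=np.zeros(3)
    for c,p in zip(cs,ps):
        o,d=ray(c,[p]); d=d[0]/np.linalg.norm(d[0]); M=np.eye(3)-np.outer(d,d); A+=M; v+=M@o
    return np.linalg.solve(A,v)
b=tri((c1,c2),B[:2]); t=tri((c1,c2),T[:2]); print('beak',b,'tail',t,np.linalg.norm((b-t)[:2]),np.arctan2(*(b-t)[1::-1]))
ax=t+(b-t)*53/97; print('axis',ax)
p=c3['s']['eef_pos']
# grip: TCP world at grip (578.35,241.7,63.4), yaw -2.918
for z in (60,65,70): print(z)
dz=p[2]-63.4
print('in hand: beak',onz(c3,[B[2]],b[2]+dz)-p,'tail',onz(c3,[T[2]],t[2]+dz)-p)
# scale free knowledge: try z tail values
for z in (65,70,75,80): print(z,'tail',(onz(c3,[T[2]],z+dz)-p)[0],onz(c1,[T[0]],z)[0],onz(c2,[T[1]],z)[0])
for z in (75,80,85): print(z,'beak',(onz(c3,[B[2]],z+dz)-p)[0],onz(c1,[B[0]],z)[0],onz(c2,[B[1]],z)[0])
print(onz(c3,[[296.5,164],[320.5,164],[327,164],[347,150],[288.5,150]],60).round(1))
E
```

```text
[np.float64(325.5), np.float64(281.5)] [np.float64(320.5), np.float64(181.5)]
 tail width 18
[np.float64(323.0), np.float64(334.5)] [np.float64(322.5), np.float64(192.5)]
 tail width 26
[np.float64(322.5), np.float64(379.5)] [np.float64(320.18518518518516), np.float64(204.5)]
 tail width 36
beak [613.82686265 250.2999275   89.80779626] tail [527.48436385 230.3189474   73.6312749 ] 88.62430064262111 0.22741221720709676
axis [574.66119309 241.23639014  82.46999275]
60
65
70
in hand: beak [[32.21341506 -0.48939067 26.40779626]] tail [[-5.24561331e+01  3.79729773e-02  1.02312749e+01]]
65 tail [-5.07829992e+01 -4.04848696e-02  1.60000000e+00] [528.59747135 230.42293674  65.        ] [528.7568543  230.66795747  65.        ]
70 tail [-5.17522268e+01  4.96487442e-03  6.60000000e+00] [527.97139813 230.33491315  70.        ] [528.00093012 230.49353203  70.        ]
75 tail [-5.27214544e+01  5.04146184e-02  1.16000000e+01] [527.34532491 230.24688957  75.        ] [527.24500594 230.31910659  75.        ]
80 tail [-53.69068195   0.09586436  16.6       ] [526.71925169 230.15886599  80.        ] [526.48908177 230.14468114  80.        ]
75 beak [44.06381735 -0.69296542 11.6       ] [620.13533243 251.56166697  75.        ] [622.73685378 252.3798599   75.        ]
80 beak [40.0624109  -0.62422638 16.6       ] [618.00741275 251.12865447  80.        ] [619.7260592  251.68450894  80.        ]
85 beak [36.06100445 -0.55548733 21.6       ] [615.87949306 250.69564198  85.        ] [616.71526463 250.98915799  85.        ]
[[ 594.9 -102.5   60. ]
 [ 595.3  -83.    60. ]
 [ 595.4  -77.7   60. ]
 [ 584.6  -61.5   60. ]
 [ 583.7 -108.5   60. ]]
```

Call:
{"op": "jog_arm", "data": {
  "series": [
    [-0.2,-0.03,0,0,0,0,0.9],
    [-0.4,-0.07,-0.1,0,0,0,0.9],
    [-0.512,-0.072,-0.3,0,0,0,0.9],
    [-0.512,-0.072,-0.45,0,0,0,0.9],
    [-0.512,-0.072,-0.45,0,0,0,0.9],
    [-0.512,-0.072,-0.45,0,0,0,0.9],
    [-0.512,-0.072,-0.45,0,0,0,0.9]
  ]
}}

```text
clock: 6.53
eef_pos: [595.8, -92.9, 124.7]
eef_rot: [-3.141, 0.002, 3.122]
wrist_force: [-0.3, -0.0, -0.6]
finger_gap: 28.9
finger_force: 15.0
```

```bash
python3 - <<'E'
from h import *
c=grab('wrist'); np.save('w4.npy',c,allow_pickle=True); s=c['s']; print(s['clock'],s['eef_pos'],s['eef_rot'],s['wrist_force'])
d=grab('scene'); 
a=cv2.resize(c['frame'][100:400,170:470],(480,480)); e=cv2.resize(d['frame'][200:310,235:315],(320,440),interpolation=cv2.INTER_CUBIC)
e=cv2.copyMakeBorder(e,0,40,0,0,0); cv2.imwrite('pics/w4.png',np.hstack([a,e])[:,:,::-1])
# expected pixels in the scene of stem foot & slot
p=s['eef_pos']; print(proj(d,[[p[0],p[1],p[2]-48.4],[594.9,-91.4,60]]))
E
```

```text
6.5333 [595.79119042 -92.85541081 124.72071005] [-3.14133244e+00  1.60432454e-03  3.12198497e+00] [-0.34391179 -0.00805676 -0.64613813]
[[266.59808941 259.66272544]
 [267.86818202 264.49014896]]
```

View pics/w4.png

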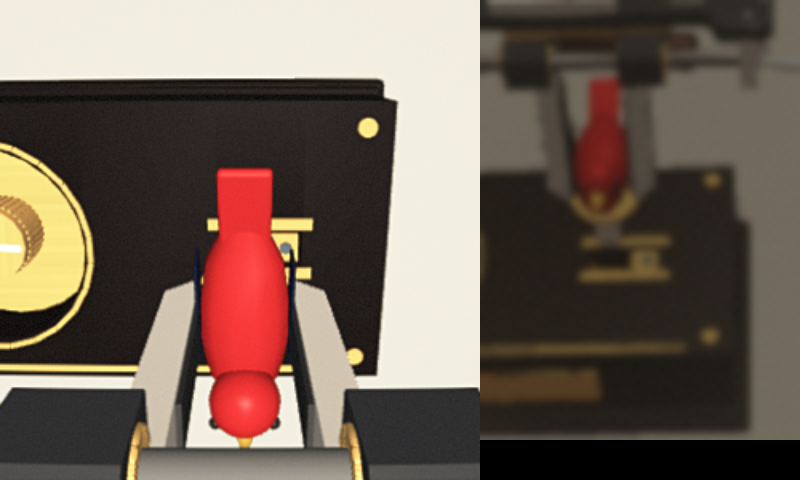

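The bird is over the slot with its stem above the dark opening (scene crop (608,235), opening (605,257)). I'll average the pose noise and re-measure before fine alignment.

```bash
cat >> h.py <<'E'
def avg(n=8,cam='wrist'):
    P=[];F=[];M=[];G=[];Q=[]
    for _ in range(n):
        manip.camera(cam); s=manip.read_state(); P.append(s['eef_pos']);F.append(s['wrist_force']);M.append(s['moment']);Q.append(s['eef_rot']);G.append(s['finger_gap'])
    s['eef_pos']=np.mean(P,0); r=np.array(Q); r[:,[0,2]]%=2*np.pi; print('clk',s['clock'],'pos',np.mean(P,0).round(2),'sd',np.std(P,0).round(2),'rot',r.mean(0).round(4),'F',np.mean(F,0).round(2),'M',np.mean(M,0).round(3),'gap',np.mean(G).round(2))
    return s
E
python3 - <<'E'
from h import *
s=avg(8); c=np.load('w4.npy',allow_pickle=True).item(); c['s']['eef_pos']=s['eef_pos']
# rails/dots in this view
hsv=cv2.cvtColor(c['frame'],cv2.COLOR_RGB2HSV).astype(int)
br=((hsv[...,0]>14)&(hsv[...,0]<32)&(hsv[...,1]>80)&(hsv[...,2]>110)).astype(np.uint8)
n,l,st,ce=cv2.connectedComponentsWithStats(br)
for i in range(1,n):
    if 15<st[i,4]<500 and 60<st[i,1]<335: print(st[i],onz(c,[ce[i]],60).round(1))
E
```

```text
clk 7.0333 pos [595.21 -93.32 123.93] sd [0.21 0.06 0.33] rot [3.1417e+00 7.0000e-04 3.1213e+00] F [ 0.18 -0.1  -1.34] M [ 0.005 -0.012 -0.006] gap 28.94
[490 126  19  11 131] [[509.7  25.4  60. ]]
[501 144  25  19 131] [[526.   34.3  60. ]]
[393 173  14  13 135] [[541.  -40.4  60. ]]
[ 78 176  13  12 124] [[ 537.3 -255.9   60. ]]
[299 236   8   9  54] [[ 582. -107.   60.]]
[340 236  26   8 207] [[582.6 -71.9  60. ]]
[340 245  17  19 155] [[590.4 -74.   60. ]]
[346 258   5   6  23] [[598.2 -74.7  60. ]]
[348 267   3  10  22] [[605.9 -74.1  60. ]]
[355 267  10   8  79] [[606.  -66.7  60. ]]
[106 316  11  11  92] [[ 645.  -257.9   60. ]]
[387 318  10  10  85] [[648.8 -41.8  60. ]]
[293 328   8   5  38] [[ 654.  -114.1   60. ]]
[345 328   8   5  37] [[654.8 -74.4  60. ]]
```

Call:
{"op": "jog_arm", "data": {
  "series": [
    [-0.0075,0.014,0,0,0,0,0.9],
    [-0.0075,0.014,-0.05,0,0,0,0.9],
    [-0.0075,0.014,-0.1,0,0,0,0.9],
    [-0.0075,0.014,-0.1,0,0,0,0.9],
    [-0.0075,0.014,-0.1,0,0,0,0.9],
    [-0.0075,0.014,-0.1,0,0,0,0.9]
  ]
}}

```text
clock: 7.53
eef_pos: [594.0, -91.7, 111.4]
eef_rot: [3.142, -0.0, 3.121]
wrist_force: [-0.3, 0.6, -2.3]
finger_gap: 29.0
finger_force: 15.0
```

```bash
python3 -c "
from h import *
avg(6)"
```

```text
clk 7.8333 pos [594.1  -91.71 111.59] sd [0.02 0.01 0.04] rot [3.1417e+00 3.0000e-04 3.1212e+00] F [ 0.23 -0.29 -0.88] M [ 0.026  0.001 -0.003] gap 28.73
```

Call:
{"op": "jog_arm", "data": {
  "series": [
    [0,0,-0.015,0,0,0,0.9],
    [0,0,-0.03,0,0,0,0.9],
    [0,0,-0.04,0,0,0,0.9],
    [0,0,-0.04,0,0,0,0.9],
    [0,0,-0.04,0,0,0,0.9]
  ]
}}

```text
clock: 8.25
eef_pos: [594.0, -91.7, 106.5]
eef_rot: [3.142, -0.0, 3.121]
wrist_force: [0.5, -0.0, -2.3]
finger_gap: 28.6
finger_force: 15.0
```

Call:
{"op": "jog_arm", "data": {
  "series": [
    [0,0,-0.01,0,0,0,0.9],
    [0,0,-0.02,0,0,0,0.9],
    [0,0,-0.03,0,0,0,0.9],
    [0,0,-0.03,0,0,0,0.9],
    [0,0,-0.03,0,0,0,0.9]
  ]
}}

```text
clock: 8.67
eef_pos: [594.1, -91.7, 103.0]
eef_rot: [3.142, 0.0, 3.121]
wrist_force: [2.5, -0.6, -2.3]
finger_gap: 29.0
finger_force: 15.0
```

Call:
{"op": "jog_arm", "data": {
  "series": [
    [0.003,0,-0.01,0,0,0,0.9],
    [0.005,0,-0.02,0,0,0,0.9],
    [0.005,0,-0.03,0,0,0,0.9],
    [0.005,0,-0.03,0,0,0,0.9],
    [0.005,0,-0.03,0,0,0,0.9]
  ]
}}

```text
clock: 9.08
eef_pos: [594.5, -91.7, 99.3]
eef_rot: [3.142, -0.0, 3.121]
wrist_force: [-0.4, 0.3, -1.0]
finger_gap: 28.7
finger_force: 15.0
```

```bash
python3 -c "
from h import *
avg(5)"
```

```text
clk 9.3333 pos [594.61 -91.68  99.48] sd [0.03 0.01 0.04] rot [ 3.1416 -0.      3.1212] F [ 0.07 -0.33 -1.15] M [0.01  0.003 0.003] gap 28.92
```

Call:
{"op": "jog_arm", "data": {
  "series": [
    [0,0,-0.02,0,0,0,0.9],
    [0,0,-0.05,0,0,0,0.9],
    [0,0,-0.08,0,0,0,0.9],
    [0,0,-0.11,0,0,0,0.9],
    [0,0,-0.14,0,0,0,0.9],
    [0,0,-0.14,0,0,0,0.9],
    [0,0,-0.14,0,0,0,0.9]
  ]
}}

```text
clock: 9.92
eef_pos: [594.5, -91.7, 82.4]
eef_rot: [3.142, -0.0, 3.121]
wrist_force: [-0.2, -0.3, -1.0]
finger_gap: 28.8
finger_force: 15.0
```

Call:
{"op": "jog_arm", "data": {
  "series": [
    [0,0,-0.008,0,0,0,0.9],
    [0,0,-0.016,0,0,0,0.9],
    [0,0,-0.024,0,0,0,0.9],
    [0,0,-0.024,0,0,0,0.9],
    [0,0,-0.024,0,0,0,0.9]
  ]
}}

```text
clock: 10.33
eef_pos: [594.6, -91.7, 79.8]
eef_rot: [-3.142, -0.0, 3.121]
wrist_force: [-0.4, 0.1, -1.5]
finger_gap: 28.9
finger_force: 15.0
```

```bash
python3 -c "
from h import *
avg(5)"
```

```text
clk 10.5833 pos [594.64 -91.68  79.84] sd [0.01 0.01 0.02] rot [3.1416e+00 1.0000e-04 3.1212e+00] F [ 0.02  0.17 -1.38] M [ 0.031 -0.004 -0.006] gap 28.87
```

Seating the last millimetres in small steps, watching the vertical force.

Call:
{"op": "jog_arm", "data": {
  "series": [
    [0,0,-0.004,0,0,0,0.9],
    [0,0,-0.008,0,0,0,0.9],
    [0,0,-0.008,0,0,0,0.9],
    [0,0,-0.008,0,0,0,0.9]
  ]
}}

```text
clock: 10.92
eef_pos: [594.6, -91.7, 78.8]
eef_rot: [-3.142, -0.0, 3.121]
wrist_force: [0.3, 0.3, -0.7]
finger_gap: 28.8
finger_force: 15.0
```

Call:
{"op": "jog_arm", "data": {
  "series": [
    [0,0,-0.004,0,0,0,0.9],
    [0,0,-0.006,0,0,0,0.9],
    [0,0,-0.006,0,0,0,0.9],
    [0,0,-0.006,0,0,0,0.9]
  ]
}}

```text
clock: 11.25
eef_pos: [594.7, -91.7, 78.4]
eef_rot: [-3.142, 0.0, 3.121]
wrist_force: [-2.0, 0.5, 3.1]
finger_gap: 29.1
finger_force: 15.0
```

```bash
python3 -c "
from h import *
avg(4)"
```

```text
clk 11.45 pos [594.7  -91.69  78.4 ] sd [0.01 0.01 0.01] rot [3.1417e+00 3.0000e-04 3.1212e+00] F [-2.41  0.11  5.33] M [ 0.141  0.5   -0.009] gap 28.91
```

Seated: contact came at z 78.4 as predicted. Releasing and rising.

Call:
{"op": "jog_arm", "data": {
  "series": [
    [0,0,0,0,0,0,0.5],
    [0,0,0,0,0,0,0.4],
    [0,0,0,0,0,0,0.4],
    [0,0,0,0,0,0,0.4],
    [0,0,0,0,0,0,0.4],
    [0,0,0,0,0,0,0.4],
    [0,0,0,0,0,0,0.4],
    [0,0,0,0,0,0,0.4]
  ]
}}

```text
clock: 12.12
eef_pos: [594.6, -91.7, 78.1]
eef_rot: [3.142, -0.0, 3.121]
wrist_force: [-0.8, -0.5, -0.2]
finger_gap: 56.2
finger_force: 0.0
```

Call:
{"op": "jog_arm", "data": {
  "series": [
    [0,0,0.1,0,0,0,0.4],
    [0,0,0.3,0,0,0,0.4],
    [0,0,0.5,0,0,0,0.4],
    [0.2,0,0.7,0,0,0,0.4],
    [0.5,0,0.9,0,0,0,0.4],
    [0.5,0,0.9,0,0,0,0.4],
    [0.5,0,0.9,0,0,0,0.4]
  ]
}}

```text
clock: 12.7
eef_pos: [655.8, -91.7, 187.7]
eef_rot: [-3.141, 0.003, 3.122]
wrist_force: [-0.3, 0.8, -0.7]
finger_gap: 56.6
finger_force: 0.0
```

```bash
python3 - <<'E'
from h import *
c=grab('wrist'); c['s']=avg(3); np.save('w5.npy',c,allow_pickle=True)
d=grab('scene')
a=cv2.resize(c['frame'][60:360,70:470],(560,420)); e=cv2.resize(d['frame'][210:310,180:310][:, :],(240,185),interpolation=cv2.INTER_CUBIC)
e=cv2.resize(d['frame'][215:295,240:300],(240,320),interpolation=cv2.INTER_CUBIC)
e=cv2.copyMakeBorder(e,0,100,0,0,0); cv2.imwrite('pics/w5.png',np.hstack([a,e])[:,:,::-1])
p=c['s']['eef_pos']
hsv=cv2.cvtColor(c['frame'],cv2.COLOR_RGB2HSV).astype(int)
br=((hsv[...,0]>14)&(hsv[...,0]<32)&(hsv[...,1]>80)&(hsv[...,2]>110)).astype(np.uint8)
n,l,st,ce=cv2.connectedComponentsWithStats(br)
for i in range(1,n):
    if 15<st[i,4] and 60<st[i,1]<335: print(st[i],ce[i].round(1),onz(c,[ce[i]],60).round(1))
E
```

```text
clk 12.9 pos [653.43 -91.58 185.03] sd [0.1  0.02 0.08] rot [ 3.1412e+00 -2.4000e-03  3.1212e+00] F [ 0.49 -0.05 -0.01] M [ 0.015 -0.02   0.017] gap 56.38
[472  70  28  19 174] [483.2  81.2] [[529.2  39.5  60. ]]
[379  89  11  12 109] [384.2  94.3] [[538.9 -39.8  60. ]]
[114  93  10  11  91] [118.5  97.9] [[ 535.  -254.5   60. ]]
[ 122  101  118  121 8188] [188.7 159.9] [[ 586.5 -201.9   60. ]]
[634 126   6  65 192] [637.7 167.1] [[597.5 187.7  60. ]]
[342 146  15   7 101] [349.  148.9] [[580.9 -68.   60. ]]
[341 154   8  17 104] [345.2 162.1] [[591.6 -71.2  60. ]]
[341 173  15   8 110] [348.1 176.2] [[603.3 -68.8  60. ]]
[317 210   9  13  65] [321.  214.1] [[635.3 -92.2  60. ]]
[374 221  10  10  78] [378.7 225.2] [[646.3 -41.9  60. ]]
[132 222  10   9  75] [136.5 225.9] [[ 642.3 -256.2   60. ]]
[151 230 214   5 888] [260.8 232.4] [[ 650.7 -145.5   60. ]]
[471 286  46  34 239] [488.1 295.9] [[717.1  63.8  60. ]]
[ 476  291   70   51 1594] [502.4 311.3] [[733.9  80.   60. ]]
[ 498  313   86   63 3124] [546.8 342.1] [[770.4 131.4  60. ]]
```

View pics/w5.png

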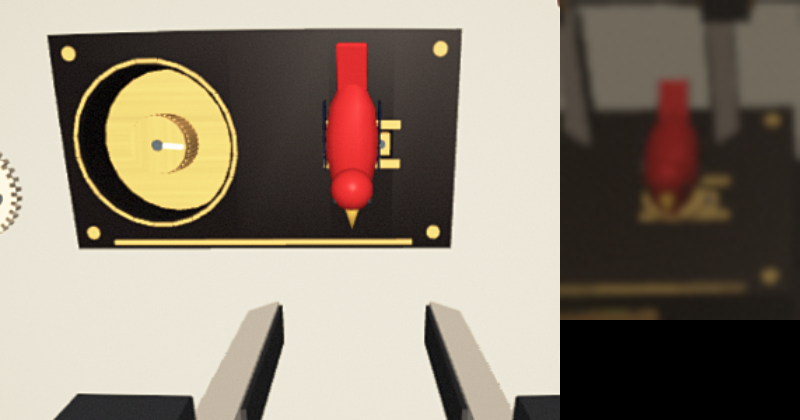

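The bird stands upright in the slot, collar down and beak to the brass line (crop (352,225)). The knob centre, a grey dot, is at crop (157,145), or full picture (182,164), with its pointer to the right. Now I'll work out the knob position.

```bash
python3 - <<'E'
from h import *
c=grab('wrist'); s=avg(4); c['s']=s
print(s['joints'].round(3))
hsv=cv2.cvtColor(c['frame'],cv2.COLOR_RGB2HSV).astype(int)
f=c['frame'].astype(int); roi=np.zeros(f.shape[:2],bool); roi[145:185,165:205]=1
m=roi&(hsv[...,1]<70); n,l,st,ce=cv2.connectedComponentsWithStats(m.astype(np.uint8))
for i in range(1,n):
    if st[i,4]>8: print(st[i],ce[i].round(1),f[l==i].mean(0).round())
dk=roi&(hsv[...,1]<70)&(hsv[...,2]<170); ys,xs=np.nonzero(dk); print('grey',xs.mean(),ys.mean(),len(xs),onz(c,[[xs.mean(),ys.mean()]],56).round(1))
br=((hsv[...,0]>14)&(hsv[...,0]<32)&(hsv[...,1]>80)&(hsv[...,2]>110)).astype(np.uint8)
n,l,st,ce=cv2.connectedComponentsWithStats(br)
D=[onz(c,[ce[i]],60)[0] for i in range(1,n) if 60<st[i,4]<130 and 80<st[i,1]<250 and st[i,2]<13 and (st[i,0]<140 or st[i,0]>368)]
D=np.array(D); print(D.round(1),D.mean(0))
E
```

```text
clk 13.2 pos [654.19 -91.7  185.89] sd [0.15 0.02 0.12] rot [ 3.1415e+00 -6.0000e-04  3.1211e+00] F [-0.51  0.12 -0.22] M [0.053 0.008 0.008] gap 56.37
[-0.195  0.572  1.2   -0.     1.37  -1.745]
[177 164  24   7 111] [187.9 167.5] [196. 200. 193.]
grey 180.79545454545453 167.0909090909091 44 [[ 593.6 -211.4   56. ]]
[[ 542.4  -39.9   60. ]
 [ 538.5 -256.4   60. ]
 [ 647.  -258.5   60. ]
 [ 650.7  -41.7   60. ]] [ 594.66447571 -149.12021189   60.        ]
```

Call:
{"op": "jog_arm", "data": {
  "series": [
    [-0.12,-0.25,0,0,0,0,0.47],
    [-0.25,-0.5,0,0,0,0,0.47],
    [-0.4,-0.75,0,0,0,0,0.47],
    [-0.51,-0.9,0,0,0,0,0.47],
    [-0.51,-0.995,-0.1,0,0,0,0.47],
    [-0.51,-0.995,-0.4,0,0,0,0.47],
    [-0.51,-0.995,-0.7,0,0,0,0.47],
    [-0.51,-0.995,-0.8,0,0,0,0.47]
  ]
}}

```text
clock: 13.87
eef_pos: [591.6, -210.1, 84.4]
eef_rot: [3.139, -0.006, 3.121]
wrist_force: [0.3, 0.2, -1.5]
finger_gap: 49.7
finger_force: 0.0
```

```bash
python3 - <<'E'
from h import *
avg(8); c=grab('wrist'); s=c['s']; print(s['eef_pos']); im=c['frame'][:,:,::-1].copy()
u=proj(c,[[593,-211.1,56]])[0]; print(u); cv2.drawMarker(im,(int(u[0]),int(u[1])),(255,0,0),0,8,1)
cv2.imwrite('pics/w6.png',im)
E
```

```text
clk 14.2667 pos [ 593.75 -210.84   90.24] sd [1.02 0.48 2.72] rot [ 3.1415 -0.      3.1216] F [0.02 0.4  0.14] M [ 0.05  -0.028 -0.017] gap 49.92
[ 594.20019475 -211.19625543   91.85599983]
[322.38453987 270.15359686]
```

View pics/w6.png

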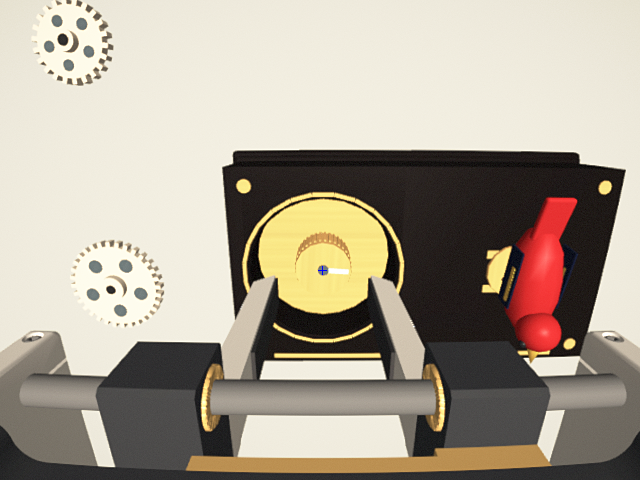

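The marker falls on the knob's centre (322,270). The fingers at (260,290) and (385,290) straddle it inside the rim. Entering the well.

Call:
{"op": "jog_arm", "data": {
  "series": [
    [-0.009,0,-0.05,0,0,0,0.47],
    [-0.009,0,-0.13,0,0,0,0.47],
    [-0.009,0,-0.21,0,0,0,0.47],
    [-0.009,0,-0.29,0,0,0,0.47],
    [-0.009,0,-0.36,0,0,0,0.47],
    [-0.009,0,-0.41,0,0,0,0.47],
    [-0.009,0,-0.41,0,0,0,0.47],
    [-0.009,0,-0.41,0,0,0,0.47]
  ],
  "grip_force": 35
}}

```text
clock: 14.98
eef_pos: [592.2, -211.1, 40.5]
eef_rot: [3.141, -0.001, 3.121]
wrist_force: [-0.6, -1.3, 0.5]
finger_gap: 49.5
finger_force: 0.0
```

```bash
python3 -c "
from h import *
avg(5)"
```

```text
clk 15.2333 pos [ 592.59 -211.18   41.33] sd [0.05 0.03 0.16] rot [3.1419e+00 7.0000e-04 3.1212e+00] F [ 0.06 -0.03  0.16] M [ 0.026 -0.017  0.014] gap 50.03
```

Tips are at z ≈ 33, with no contact. Closing on the knob.

Call:
{"op": "jog_arm", "data": {
  "series": [
    [0.004,0,0,0,0,0,0.7],
    [0.004,0,0,0,0,0,0.75],
    [0.004,0,0,0,0,0,0.75],
    [0.004,0,0,0,0,0,0.75],
    [0.004,0,0,0,0,0,0.75]
  ]
}}

```text
clock: 15.65
eef_pos: [592.9, -211.1, 41.1]
eef_rot: [-3.142, 0.0, 3.121]
wrist_force: [0.3, 0.4, 1.1]
finger_gap: 35.6
finger_force: 35.0
```

```bash
python3 -c "
from h import *
avg(4)"
```

```text
clk 15.85 pos [ 592.92 -211.06   41.03] sd [0.   0.01 0.02] rot [3.1416e+00 2.0000e-04 3.1212e+00] F [0.26 0.62 2.4 ] M [ 0.179 -0.005 -0.01 ] gap 35.53
```

Call:
{"op": "jog_arm", "data": {
  "series": [
    [0,0,0,0,0,-0.02,0.75],
    [0,0,0,0,0,-0.04,0.75],
    [0,0,0,0,0,-0.06,0.75],
    [0,0,0,0,0,-0.08,0.75],
    [0,0,0,0,0,-0.1,0.75],
    [0,0,0,0,0,-0.12,0.75]
  ]
}}

```text
clock: 16.35
eef_pos: [592.9, -211.1, 41.0]
eef_rot: [-3.141, 0.0, 2.932]
wrist_force: [0.4, 0.1, 2.9]
finger_gap: 35.3
finger_force: 35.0
```

```bash
cat >> h.py <<'E'
def rd():
    s=manip.read_state(); print('clk',s['clock'],'yaw',round(s['eef_rot'][2]%(2*np.pi),4),'M',s['moment'].round(3),'F',s['wrist_force'].round(1),'qd6',s['qd'][5].round(3),'eff6',s['effort'][5].round(3),'gap',round(s['finger_gap'],2))
E
python3 -c "
from h import *
rd(); avg(2)"
```

```text
clk 16.35 yaw 2.9316 M [ 0.054 -0.054  0.24 ] F [0.4 0.1 2.9] qd6 0.374 eff6 -0.546 gap 35.25
clk 16.45 pos [ 592.91 -211.12   41.05] sd [0.01 0.01 0.  ] rot [3.1418e+00 3.0000e-04 2.9308e+00] F [-0.29  0.16  2.34] M [ 0.08  -0.003  0.082] gap 35.12
```

Free torque is 0.24 N m while moving. Next I'll use short steps, reading the torque at the end of each motion.

Call:
{"op": "jog_arm", "data": {
  "series": [
    [0,0,0,0,0,-0.02,0.75],
    [0,0,0,0,0,-0.04,0.75],
    [0,0,0,0,0,-0.06,0.75]
  ]
}}

```text
clock: 16.7
eef_pos: [592.9, -211.1, 41.0]
eef_rot: [-3.141, 0.0, 2.838]
wrist_force: [0.4, 0.5, 2.8]
finger_gap: 35.1
finger_force: 35.0
```

```bash
python3 -c "
from h import *
rd()"
```

```text
clk 16.7 yaw 2.8385 M [0.05  0.015 0.22 ] F [0.4 0.5 2.8] qd6 0.374 eff6 -0.56 gap 35.11
```

Call:
{"op": "jog_arm", "data": {
  "series": [
    [0,0,0,0,0,-0.02,0.75],
    [0,0,0,0,0,-0.04,0.75],
    [0,0,0,0,0,-0.06,0.75]
  ]
}}

```text
clock: 16.95
eef_pos: [592.9, -211.2, 41.0]
eef_rot: [-3.141, 0.0, 2.744]
wrist_force: [-0.0, 0.1, 2.3]
finger_gap: 35.3
finger_force: 35.0
```

```bash
python3 -c "
from h import *
rd()"
```

```text
clk 16.95 yaw 2.7442 M [0.04  0.037 0.24 ] F [-0.   0.1  2.3] qd6 0.375 eff6 -0.546 gap 35.25
```

Call:
{"op": "jog_arm", "data": {
  "series": [
    [0,0,0,0,0,-0.01,0.75],
    [0,0,0,0,0,-0.02,0.75],
    [0,0,0,0,0,-0.03,0.75]
  ]
}}

```text
clock: 17.2
eef_pos: [592.9, -211.2, 41.0]
eef_rot: [-3.141, 0.0, 2.697]
wrist_force: [-0.3, -0.8, 3.6]
finger_gap: 35.4
finger_force: 35.0
```

```bash
python3 -c "
from h import *
rd()"
```

```text
clk 17.2 yaw 2.6969 M [-0.081  0.007  0.25 ] F [-0.3 -0.8  3.6] qd6 0.195 eff6 -0.167 gap 35.35
```

Call:
{"op": "jog_arm", "data": {
  "series": [
    [0,0,0,0,0,-0.007,0.75],
    [0,0,0,0,0,-0.014,0.75],
    [0,0,0,0,0,-0.021,0.75]
  ]
}}

```text
clock: 17.45
eef_pos: [592.9, -211.2, 41.0]
eef_rot: [-3.142, 0.0, 2.663]
wrist_force: [0.2, -1.1, 3.6]
finger_gap: 35.5
finger_force: 35.0
```

```bash
python3 -c "
from h import *
rd()"
```

```text
clk 17.45 yaw 2.6633 M [-0.238  0.028  0.265] F [ 0.2 -1.1  3.6] qd6 0.133 eff6 -0.041 gap 35.5
```

Call:
{"op": "jog_arm", "data": {
  "series": [
    [0,0,0,0,0,-0.007,0.75],
    [0,0,0,0,0,-0.014,0.75],
    [0,0,0,0,0,-0.021,0.75]
  ]
}}

```text
clock: 17.7
eef_pos: [592.9, -211.2, 41.0]
eef_rot: [-3.142, 0.0, 2.63]
wrist_force: [-0.3, -0.1, 4.8]
finger_gap: 35.5
finger_force: 35.0
```

```bash
python3 -c "
from h import *
rd()"
```

```text
clk 17.7 yaw 2.6301 M [-0.282  0.069  0.27 ] F [-0.3 -0.1  4.8] qd6 0.13 eff6 -0.029 gap 35.47
```

Call:
{"op": "jog_arm", "data": {
  "series": [
    [0,0,0,0,0,-0.006,0.75],
    [0,0,0,0,0,-0.012,0.75],
    [0,0,0,0,0,-0.018,0.75]
  ]
}}

```text
clock: 17.95
eef_pos: [592.9, -211.2, 41.0]
eef_rot: [-3.142, 0.0, 2.602]
wrist_force: [-0.5, -1.4, 5.6]
finger_gap: 35.2
finger_force: 35.0
```

```bash
python3 -c "
from h import *
rd()"
```

```text
clk 17.95 yaw 2.6019 M [-0.297  0.078  0.258] F [-0.5 -1.4  5.6] qd6 0.111 eff6 0.014 gap 35.24
```

Call:
{"op": "jog_arm", "data": {
  "series": [
    [0,0,0,0,0,-0.007,0.75],
    [0,0,0,0,0,-0.014,0.75],
    [0,0,0,0,0,-0.021,0.75]
  ]
}}

```text
clock: 18.2
eef_pos: [592.9, -211.2, 41.0]
eef_rot: [-3.142, 0.0, 2.569]
wrist_force: [-1.0, -2.0, 5.8]
finger_gap: 35.5
finger_force: 35.0
```

```bash
python3 -c "
from h import *
rd()"
```

```text
clk 18.2 yaw 2.5689 M [-0.288  0.039  0.235] F [-1.  -2.   5.8] qd6 0.128 eff6 -0.027 gap 35.45
```

Call:
{"op": "jog_arm", "data": {
  "series": [
    [0,0,0,0,0,-0.007,0.75],
    [0,0,0,0,0,-0.014,0.75],
    [0,0,0,0,0,-0.021,0.75]
  ]
}}

```text
clock: 18.45
eef_pos: [592.9, -211.2, 41.0]
eef_rot: [-3.142, 0.0, 2.536]
wrist_force: [-1.3, -1.9, 5.9]
finger_gap: 35.2
finger_force: 35.0
```

```bash
python3 -c "
from h import *
rd()"
```

```text
clk 18.45 yaw 2.5359 M [-0.331  0.07   0.218] F [-1.3 -1.9  5.9] qd6 0.132 eff6 -0.026 gap 35.2
```

Call:
{"op": "jog_arm", "data": {
  "series": [
    [0,0,0,0,0,-0.006,0.75],
    [0,0,0,0,0,-0.012,0.75],
    [0,0,0,0,0,-0.018,0.75]
  ]
}}

```text
clock: 18.7
eef_pos: [592.9, -211.2, 41.0]
eef_rot: [-3.142, 0.0, 2.508]
wrist_force: [-0.0, -1.5, 5.1]
finger_gap: 35.4
finger_force: 35.0
```

```bash
python3 -c "
from h import *
rd()"
```

```text
clk 18.7 yaw 2.5077 M [-0.326  0.108  0.28 ] F [-0.  -1.5  5.1] qd6 0.113 eff6 0.014 gap 35.36
```

Call:
{"op": "jog_arm", "data": {
  "series": [
    [0,0,0,0,0,-0.007,0.75],
    [0,0,0,0,0,-0.014,0.75],
    [0,0,0,0,0,-0.021,0.75]
  ]
}}

```text
clock: 18.95
eef_pos: [592.9, -211.2, 41.0]
eef_rot: [-3.142, 0.0, 2.475]
wrist_force: [-0.6, -1.4, 4.7]
finger_gap: 35.2
finger_force: 35.0
```

```bash
python3 -c "
from h import *
rd()"
```

```text
clk 18.95 yaw 2.4746 M [-0.376  0.081  0.239] F [-0.6 -1.4  4.7] qd6 0.133 eff6 -0.027 gap 35.19
```

Call:
{"op": "jog_arm", "data": {
  "series": [
    [0,0,0,0,0,-0.007,0.75],
    [0,0,0,0,0,-0.014,0.75],
    [0,0,0,0,0,-0.021,0.75]
  ]
}}

```text
clock: 19.2
eef_pos: [592.8, -211.2, 41.0]
eef_rot: [-3.141, 0.0, 2.442]
wrist_force: [-1.0, -1.5, 5.5]
finger_gap: 35.0
finger_force: 35.0
```

```bash
python3 -c "
from h import *
rd()"
```

```text
clk 19.2 yaw 2.4416 M [-0.343  0.156  0.264] F [-1.  -1.5  5.5] qd6 0.131 eff6 -0.026 gap 35.01
```

Call:
{"op": "jog_arm", "data": {
  "series": [
    [0,0,0,0,0,-0.007,0.75],
    [0,0,0,0,0,-0.014,0.75],
    [0,0,0,0,0,-0.021,0.75]
  ]
}}

```text
clock: 19.45
eef_pos: [592.8, -211.2, 41.0]
eef_rot: [-3.142, 0.0, 2.409]
wrist_force: [-0.3, -1.6, 5.4]
finger_gap: 35.1
finger_force: 35.0
```

```bash
python3 -c "
from h import *
rd()"
```

```text
clk 19.45 yaw 2.4086 M [-0.392  0.116  0.266] F [-0.3 -1.6  5.4] qd6 0.132 eff6 -0.026 gap 35.05
```

Call:
{"op": "jog_arm", "data": {
  "series": [
    [0,0,0,0,0,-0.007,0.75],
    [0,0,0,0,0,-0.014,0.75],
    [0,0,0,0,0,-0.021,0.75]
  ]
}}

```text
clock: 19.7
eef_pos: [592.8, -211.3, 41.0]
eef_rot: [-3.141, 0.0, 2.376]
wrist_force: [-0.7, -1.5, 5.2]
finger_gap: 35.3
finger_force: 35.0
```

```bash
python3 -c "
from h import *
rd()"
```

```text
clk 19.7 yaw 2.3756 M [-0.464  0.081  0.24 ] F [-0.7 -1.5  5.2] qd6 0.133 eff6 -0.026 gap 35.32
```

Call:
{"op": "jog_arm", "data": {
  "series": [
    [0,0,0,0,0,-0.007,0.75],
    [0,0,0,0,0,-0.014,0.75],
    [0,0,0,0,0,-0.021,0.75]
  ]
}}

```text
clock: 19.95
eef_pos: [592.8, -211.2, 41.0]
eef_rot: [-3.141, 0.0, 2.343]
wrist_force: [-0.2, -2.0, 5.0]
finger_gap: 35.3
finger_force: 35.0
```

```bash
python3 -c "
from h import *
rd()"
```

```text
clk 19.95 yaw 2.3427 M [-0.356  0.093  0.258] F [-0.2 -2.   5. ] qd6 0.131 eff6 -0.026 gap 35.31
```

Call:
{"op": "jog_arm", "data": {
  "series": [
    [0,0,0,0,0,-0.007,0.75],
    [0,0,0,0,0,-0.014,0.75],
    [0,0,0,0,0,-0.021,0.75]
  ]
}}

```text
clock: 20.2
eef_pos: [592.8, -211.2, 41.0]
eef_rot: [-3.141, 0.0, 2.31]
wrist_force: [-1.6, -2.1, 5.5]
finger_gap: 35.2
finger_force: 35.0
```

```bash
python3 -c "
from h import *
rd()
c=grab('wrist'); save(c,'w7.png')"
```

```text
clk 20.2 yaw 2.3096 M [-0.451  0.117  0.23 ] F [-1.6 -2.1  5.5] qd6 0.131 eff6 -0.015 gap 35.21
```

View pics/w7.png

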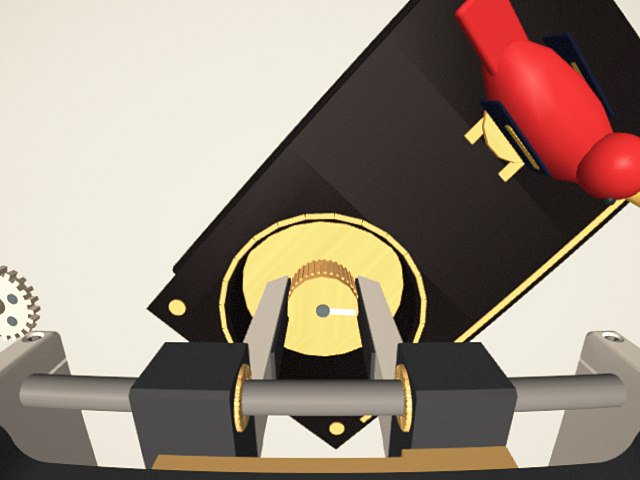

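The pointer (323,311)→(353,312) still lies across the fingers as it did at the start, so the knob turns without slipping. The bird stays in its slot. Going on by feel.

Call:
{"op": "jog_arm", "data": {
  "series": [
    [0,0,0,0,0,-0.007,0.75],
    [0,0,0,0,0,-0.014,0.75],
    [0,0,0,0,0,-0.021,0.75]
  ]
}}

```text
clock: 20.5
eef_pos: [592.8, -211.3, 41.0]
eef_rot: [-3.141, 0.0, 2.277]
wrist_force: [-0.7, -1.5, 4.2]
finger_gap: 35.4
finger_force: 35.0
```

```bash
python3 -c "
from h import *
rd()"
```

```text
clk 20.5 yaw 2.2767 M [-0.413  0.197  0.264] F [-0.7 -1.5  4.2] qd6 0.133 eff6 0.018 gap 35.4
```

Call:
{"op": "jog_arm", "data": {
  "series": [
    [0,0,0,0,0,-0.007,0.75],
    [0,0,0,0,0,-0.014,0.75],
    [0,0,0,0,0,-0.021,0.75]
  ]
}}

```text
clock: 20.75
eef_pos: [592.9, -211.2, 41.0]
eef_rot: [-3.141, 0.0, 2.244]
wrist_force: [-0.3, -2.3, 5.9]
finger_gap: 35.2
finger_force: 35.0
```

```bash
python3 -c "
from h import *
rd()"
```

```text
clk 20.75 yaw 2.2438 M [-0.332  0.103  0.357] F [-0.3 -2.3  5.9] qd6 0.132 eff6 0.059 gap 35.23
```

Onset felt: torque rose 0.26→0.36, and joint 6 effort climbs 0.04 per step. That is about 8–9 N, so one more small step.

Call:
{"op": "jog_arm", "data": {
  "series": [
    [0,0,0,0,0,-0.004,0.75],
    [0,0,0,0,0,-0.008,0.75],
    [0,0,0,0,0,-0.012,0.75]
  ]
}}

```text
clock: 21.0
eef_pos: [592.8, -211.2, 41.0]
eef_rot: [-3.141, 0.0, 2.225]
wrist_force: [-0.4, -2.9, 4.9]
finger_gap: 35.5
finger_force: 35.0
```

```bash
python3 -c "
from h import *
rd(); avg(3)"
```

```text
clk 21.0 yaw 2.2252 M [-0.412  0.205  0.373] F [-0.4 -2.9  4.9] qd6 0.076 eff6 0.2 gap 35.52
clk 21.15 pos [ 592.84 -211.27   41.02] sd [0.   0.01 0.  ] rot [3.1417e+00 4.0000e-04 2.2251e+00] F [-0.71 -1.64  5.02] M [-0.392  0.201  0.325] gap 35.13
```

The clamp torque is +0.12 N m over free, about 12 N. Stopping here, releasing and rising straight up.

Call:
{"op": "jog_arm", "data": {
  "series": [
    [0,0,0,0,0,0,0.6],
    [0,0,0,0,0,0,0.47],
    [0,0,0,0,0,0,0.47],
    [0,0,0,0,0,0,0.47],
    [0,0,0,0,0,0,0.47],
    [0,0,0,0,0,0,0.47]
  ]
}}

```text
clock: 21.65
eef_pos: [592.7, -211.0, 40.7]
eef_rot: [-3.141, -0.0, 2.226]
wrist_force: [0.2, 0.5, -0.5]
finger_gap: 49.7
finger_force: 0.0
```

Call:
{"op": "jog_arm", "data": {
  "series": [
    [0,0,0.08,0,0,0,0.47],
    [0,0,0.2,0,0,0,0.47],
    [0,0,0.35,0,0,0,0.47],
    [0,0,0.55,0,0,0,0.47],
    [0,0,0.75,0,0,0,0.47],
    [0,0,0.95,0,0,0,0.47],
    [0,0,1,0,0,0,0.47],
    [0,0,1,0,0,0,0.47]
  ]
}}

```text
clock: 22.32
eef_pos: [593.5, -211.3, 163.3]
eef_rot: [3.14, 0.003, 2.226]
wrist_force: [-0.2, 0.4, -0.1]
finger_gap: 49.7
finger_force: 0.0
```

```bash
python3 - <<'E'
from h import *
s=avg(5)
c=grab('wrist'); d=grab('top')
for c,r in ((d,(340,190,420,280)),(c,(300,0,640,260))):
    try:
        red,st,_=birdpts(c,r); ys,xs=np.nonzero(red); m=np.c_[xs,ys].astype(np.float32)
        v=cv2.fitLine(m,2,0,.01,.01).ravel(); P=onz(c,[[v[2]-15*v[0],v[3]-15*v[1]],[v[2]+15*v[0],v[3]+15*v[1]]],86); print(st,P.round(1),np.degrees(np.arctan((P[1]-P[0])[1]/(P[1]-P[0])[0])))
    except Exception as e: print(e)
E
```

```text
clk 22.5667 pos [ 592.46 -210.92  159.87] sd [0.23 0.09 0.73] rot [ 3.1423e+00 -1.2000e-03  2.2258e+00] F [-0.17 -0.16 -0.12] M [-0.065  0.03  -0.029] gap 49.89
[372 220  12  39 369] [[554.6 -86.7  86. ]
 [621.5 -88.   86. ]] -1.11455542481325
[ 372   52  113  104 4720] [[576.9 -87.2  86. ]
 [597.1 -87.3  86. ]] -0.2638409867035968
```

```bash
python3 -c "
from cell import manip
print(manip.sign_off())"
```

```text
the job is handed in; nothing more can be done
None
```

The job is handed in: the red bird stands fully home in the plinth slot with its beak to the front, and the knob is turned until the clamp holds the stem with about 12 N (estimated from the wrist torque); the gripper is released and clear at 22.6 s.

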